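# Clear the fallen jar off the turntable

### The job

A jar has fallen over on the freely spinning turntable, among the steel pots and under the wire guard. Turn the turntable (it has posts to push) until the jar is out in the open on the side away from the guard, then lift the jar straight off and lay it on its side in the shallow tray, lengthwise in the groove between the tray's two bars. Carry it steadily and lower it in, do not drop it; the pots must stay standing on the turntable, and the tin must stay where it is.

Things in the scene. Friction and masses are not known exactly. Their poses are not given: they have to be found in the camera images.
- guard: Fixed wire guard, a flat grid of steel bars on four legs, that roofs the far part of the turntable. Origin on the turntable's axis at table height. In its own frame (x to the guarded side, z up) the roof spans x +50 to +150 mm, y -158 to +158 mm, its bars at 141 to 149 mm above the table; legs (8 mm thick, feet 22 mm) at x +60 and +150 mm, y -158 and +158 mm. The side with negative x, toward the robot, is open above. It stands at a different place and yaw each time.
- turntable (a joint): Angle of the turntable (rad, counter-clockwise from above positive, 0 at the start of the run), no end stops, turns freely on a vertical axis through the guard's origin: a push of about 0.1 N at a post keeps it moving and it coasts a little (some 0.3 rad when let go at 0.8 rad/s).
- deck (a point): Centre of the top of the turntable, 35 mm above the table, z up. The round aluminium disc has 145 mm radius, its top 33 mm above the table (a rubber mat of 112 mm radius, 2 mm thick, lies on it); its x axis turns with the disc.
- post_1 (a point): Top centre of one of five upright steel push posts fixed on the disc at 128 mm from its axis. They stand 60 degrees apart, with one gap of 120 degrees between post_5 and post_1, behind which the jar lies at the start. Each is 18 mm in diameter (foot flange 24 mm), standing 52 mm above the disc, so its top is 85 mm above the table.
- post_2 (a point): Top of the next post, counter-clockwise, same size.
- post_3 (a point): Top of the next post, counter-clockwise, same size.
- post_4 (a point): Top of the next post, counter-clockwise, same size.
- post_5 (a point): Top of the next post, counter-clockwise, same size.
- fallen_jar: The fallen spice jar, dark lid and pale body with a label, 43 mm in diameter, 96 mm long, 0.08 to 0.17 kg, lying on its side on the disc, able to roll. Origin at the centre of its bottom end, z along its length toward the lid.
- jar_mid (a point): Middle of the jar on its axis, 48 mm from either end; about 57 mm above the table while it lies on the disc.
- pot_1: A loose open steel pot, 57 mm in diameter at the rim, 40 mm high, standing on the disc. Origin at the centre of its underside, z up.
- pot_2: A loose open steel pot, 57 mm in diameter at the rim, 40 mm high, standing on the disc. Origin at the centre of its underside, z up.
- pot_3: A loose open steel pot, 57 mm in diameter at the rim, 40 mm high, standing on the disc. Origin at the centre of its underside, z up.
- tray: Fixed shallow steel tray, 200 mm (its x) by 150 mm (its y), walls 4 mm thick and 22 mm high, small wire handles at both short ends reaching to x +-120 mm. Origin at the centre of its underside, z up. Its floor is 4 mm thick; two round bars of 6 mm run along x on the floor at y +-15 mm, from x -90 to +90 mm, with their tops 10 mm above the table; a jar lying between them has its axis about 26 mm above the table.
- tin: Bystander: a closed food tin, 75 mm in diameter, 58 mm high, standing on the table beside the tray, on either side of it. Origin at the centre of its underside.
There are look-alikes about, which are no part of the job. What is shaped like the pot_3 but blue is not meant.

How it is judged:
By the outcome, as a careful person would: the job done as asked, in the order asked, and still so for the second after the job is handed in, with the robot touching nothing.
It also fails if it takes over 72 s, if anything falls off the work surface, if the arm or the gripper's body presses on something with over 40 N, if the wrist force passes 120 N, or if a joint passes its speed limit or range.

### The arm

A 6-joint arm with a two-finger parallel gripper is mounted at the origin on a cart in front of the work surface, level with it; the furniture and walls round the work are solid. World frame = base frame: x ahead of the robot, y to its left, z up, the work surface at z = 0. Lengths are in m, angles in rad, forces in N, time in s.
With the tool pointing down it reaches from about 0.35 to 0.85 m from the base axis. Payload 8.1 kg.
Tool frame: the origin (TCP) lies on the centre line of the jaws, within the pads' length; the fingertips stand 17 mm ahead of it and the grasp point (between the pads) lies 2 mm behind it; z points along the fingers, y is the direction in which the jaws open and shut (so a half turn about z gives the same grasp; the last joint's range is limited). The gripper opens to 85 mm and grips with 20 to 120 N. Pads are 22 mm wide; open, the fingers measure 114 mm over their backs; the gripper's body (76 mm by 85 mm) begins 54 mm behind the grasp point. The pads swing forward as they close: fully open they stand 13 mm farther back than shut.
Start: joints at [1.03, 0.13, 1.488, -0, 1.523, -0.085], TCP at [0.264, 0.539, 0.248] pointing down, gripper open.
Joint ranges: [-2.96, 2.96], [-0.89, 2.26], [0.02, 2.5], [-1.34, 4.48], [0, 2.73], [-2.66, 2.66]. Speed limits (rad/s): [2.39, 2.39, 2.79, 3.14, 3.14, 3.14].

### API

Orientations are given as a 3x3 rotation matrix whose columns are the frame's x, y, z axes.
In Python, from station import arm gives the robot as it stands. The module is installed in compiled form; this text tells all that it offers.
- The arm moves only by the tool drive_tool, never from a script. Its argument "rows" is a list of rows, each a list of 3 entries, a list of its own where there are three numbers: the shift along the tool's x, y, z in m, then the turn about the tool's z in degrees, then the finger opening in m, from 0 to 0.0854. In form: [[[tx, ty, tz], twist, gripper], ...]. A call has 1 to 20 rows; each row is the pose to reach, as a shift and turn from the pose commanded when the call began, along the tool's axes at that moment; what a row does not reach only later rows make up. A row lasts 1/10 s, in which the tool goes at most 50 mm and 8.59 degrees, less where a joint would pass 70% of its speed; a pose out of reach is approached as far as the arm can. A call with a gripper value outside its range is refused whole. The fingers move at their own pace and stop on an object; "squeeze" is the grip in N (left out, the last holds). Time passes only in rows, so rows that repeat a pose let the fingers close. It gives the time, the measured TCP pose, the force and the opening at its end, in the units of the state.
- arm.sense(): the state, without advancing time (a new reading comes with each control period).
- arm.camera(name): name is "scene" or "top" or "wrist"; returns a dict with "frame" (420x560x3 uint8, blue, green, red), "fovy" (degrees; the focal length in pixels is half the picture's height over the tangent of half this angle, whatever the lens; pixels are square), "cx", "cy" (the principal point, pixels), "eye" and "attitude" of the camera in the world; the wrist camera has in their place "hand_eye" (4x4, takes a point from camera to tool coordinates, whose origin is the TCP and whose axes are the flange's). Camera axes: x right, y up, looking along -z (the intrinsics and any distortion apply to the point x, -y, -z); pixel columns grow to the right and rows downward; lengths in m; the calibration is good to about 2 mm. A picture is of the moment at which its call begins: read the wrist's pose just before it. There is no depth.
- arm.sign_off(): hands the job in, once; it reports no verdict.
The state is a dict: "clock": time; "joint_positions": joint angles; "dq": joint speeds; "effort": joint torques, N m; "ee_pos": TCP position; "eef_rot": TCP orientation; "force": force on the tool from outside, world axes, zero at the start; "torque": the same for the moment, N m; "opening": finger opening in m.
Only numpy, scipy, OpenCV 4.12 (cv2) and the standard library are available. Lean on these libraries where they do the work, as an engineer would, in place of code of your own. Each camera call takes 0.05 s, during which the arm holds its last target.

## Working session

There is one attempt and no reset: what is moved stays moved. The work goes in short steps, Python scripts to look and compute and a tool call to move; the robot and the scene stay as the last step left them, time stands still between calls to the robot, and variables do not carry over. Pictures are saved under pics/ and viewed, and the job is handed in when it is done.

Besides the shell and the picture viewer there is one more tool, called by a JSON object that holds its "api" and its "payload", one argument or row to a line. drive_tool: Moves the arm, as the interface text tells. Its arguments: {"type":"object","properties":{"rows":{"type":"array","items":{"type":"array"}},"squeeze":{"type":"number"}},"required":["rows"]}

```bash
mkdir -p pics; python3 - <<'E'
from station import arm
import cv2
s=arm.sense();print(s)
for n in["scene","top","wrist"]:
    c=arm.camera(n);cv2.imwrite(f"pics/{n}0.png",c["frame"]);print(n,{k:v for k,v in c.items() if k!="frame"})
E
```

```text
{'clock': 0.0, 'joint_positions': array([ 1.02962806e+00,  1.31149846e-01,  1.48929324e+00, -2.92519658e-05,
        1.52300723e+00, -8.54008212e-02]), 'dq': array([-0.00170576, -0.00179047,  0.00137009, -0.00154839,  0.00125743,
       -0.00054847]), 'effort': array([-6.10980387e-04, -5.69402218e+01, -5.00549912e+01, -2.76576366e-04,
        1.49273558e-02, -4.01182865e-05]), 'ee_pos': array([0.2638082 , 0.53830622, 0.24724351]), 'eef_rot': array([[-8.97924068e-01,  4.40149407e-01, -9.31904069e-04],
       [ 4.40150374e-01,  8.97922639e-01, -1.60726061e-03],
       [ 1.29342957e-04, -1.85337591e-03, -9.99998274e-01]]), 'force': array([-0.06524033,  0.06148313, -0.47958943]), 'torque': array([ 0.00284365, -0.00231992, -0.01513998]), 'opening': 0.08543821934616307}
scene {'fovy': 43.29721053120499, 'cx': 282.29089246299526, 'cy': 207.86038911021063, 'eye': array([ 0.9864289 , -0.45974965,  1.36900066]), 'attitude': array([[ 0.75113031, -0.58428203,  0.30727473],
       [ 0.66014458,  0.66727476, -0.3448964 ],
       [-0.0035199 ,  0.46190789,  0.88692092]])}
top {'fovy': 43.97364337880313, 'cx': 279.0495148158927, 'cy': 200.4553244019527, 'eye': array([0.40089981, 0.03335279, 1.27105534]), 'attitude': array([[-0.01726965,  0.9932811 , -0.11443082],
       [-0.99970814, -0.01522001,  0.01876118],
       [ 0.01689349,  0.11472142,  0.99325405]])}
wrist {'fovy': 71.3199998896201, 'cx': 278.00000295594225, 'cy': 209.13740064909013, 'hand_eye': array([[-2.16670781e-04,  9.64727215e-01,  2.63251502e-01,
         6.63095498e-02],
       [ 9.99999890e-01,  3.18778393e-04, -3.45158272e-04,
        -1.22699251e-04],
       [-4.16902469e-04,  2.63251398e-01, -9.64727178e-01,
        -1.26792611e-01],
       [ 0.00000000e+00,  0.00000000e+00,  0.00000000e+00,
         1.00000000e+00]])}
```

View pics/scene0.png

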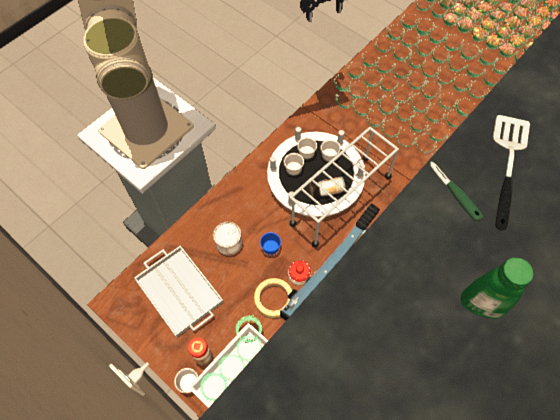

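View pics/top0.png

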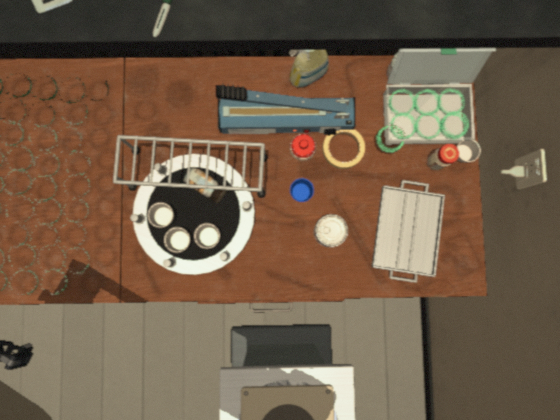

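View pics/wrist0.png

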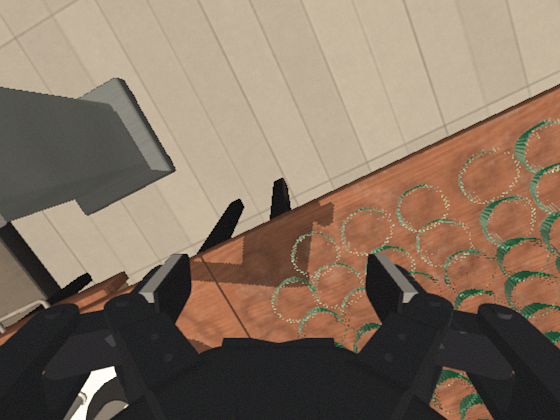

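```bash
cat > h.py <<'E'
import numpy as np, cv2
from station import arm
def cam(n):
    s=arm.sense() if n=="wrist" else None
    c=arm.camera(n)
    if n=="wrist":
        T=np.eye(4);T[:3,:3]=s["eef_rot"];T[:3,3]=s["ee_pos"];M=T@c["hand_eye"];c["eye"]=M[:3,3];c["attitude"]=M[:3,:3]
    c["f"]=210/np.tan(np.radians(c["fovy"]/2));return c
def ray(c,u,v):
    d=np.array([(u-c["cx"])/c["f"],-(v-c["cy"])/c["f"],-1.]);d=c["attitude"]@d;return c["eye"],d/np.linalg.norm(d)
def onz(c,u,v,z):
    e,d=ray(c,u,v);return e+d*(z-e[2])/d[2]
def proj(c,p):
    q=c["attitude"].T@(np.asarray(p,float)-c["eye"]);return np.array([c["cx"]+c["f"]*q[0]/-q[2],c["cy"]-c["f"]*q[1]/-q[2]])
def tri(r):
    A=np.zeros((3,3));b=np.zeros(3)
    for e,d in r:
        P=np.eye(3)-np.outer(d,d);A+=P;b+=P@e
    x=np.linalg.solve(A,b);return x,[float(np.linalg.norm((np.eye(3)-np.outer(d,d))@(x-e))) for e,d in r]
E
python3 - <<'E'
import cv2
a=cv2.imread("pics/top0.png")
cv2.imwrite("pics/t_a.png",cv2.resize(a[125:285,105:275],None,fx=3.7,fy=3.7,interpolation=2))
cv2.imwrite("pics/t_b.png",cv2.resize(a[165:295,280:460],None,fx=4.4,fy=4.4,interpolation=2))
a=cv2.imread("pics/scene0.png")
cv2.imwrite("pics/s_a.png",cv2.resize(a[120:250,260:400],None,fx=4.5,fy=4.5,interpolation=2))
cv2.imwrite("pics/s_b.png",cv2.resize(a[215:345,125:285],None,fx=4.5,fy=4.5,interpolation=2))
E
```

```text
(no output)
```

View pics/t_a.png

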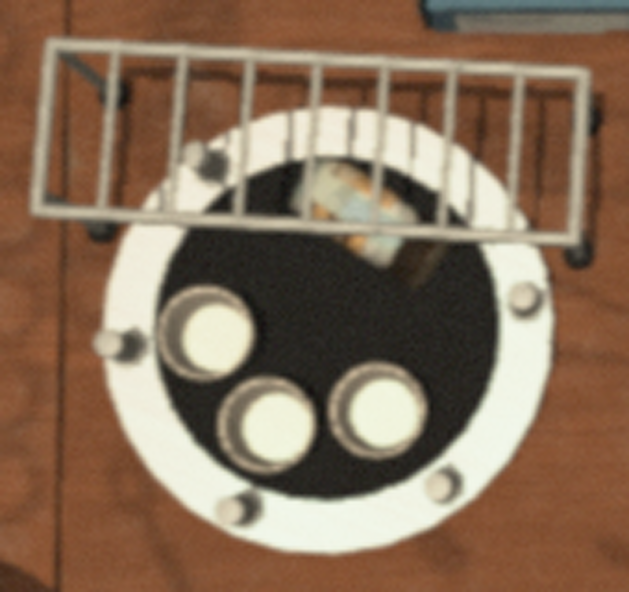

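View pics/t_b.png

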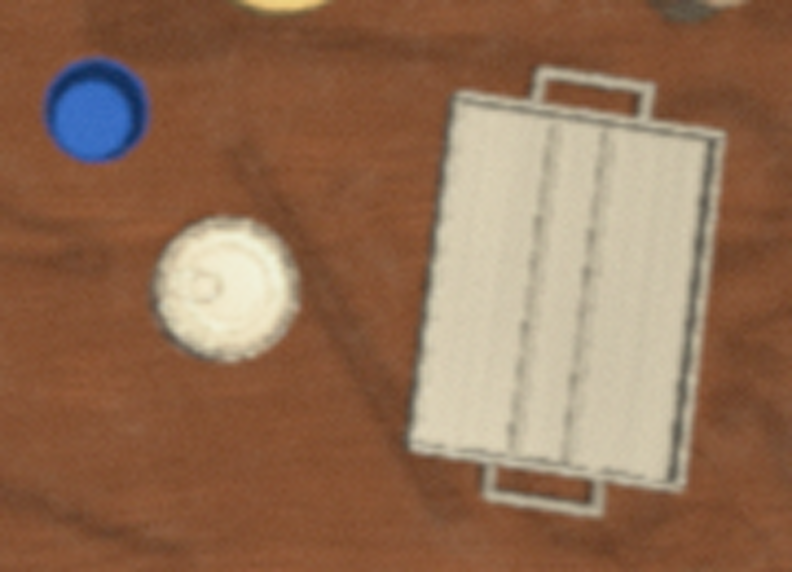

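View pics/s_a.png

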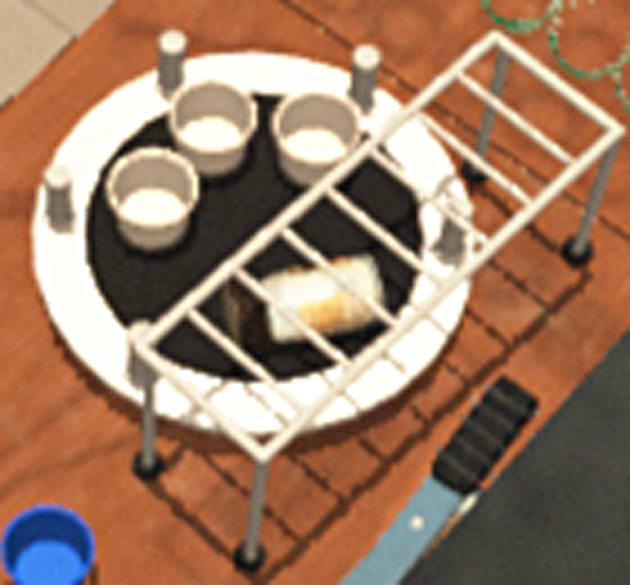

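View pics/s_b.png

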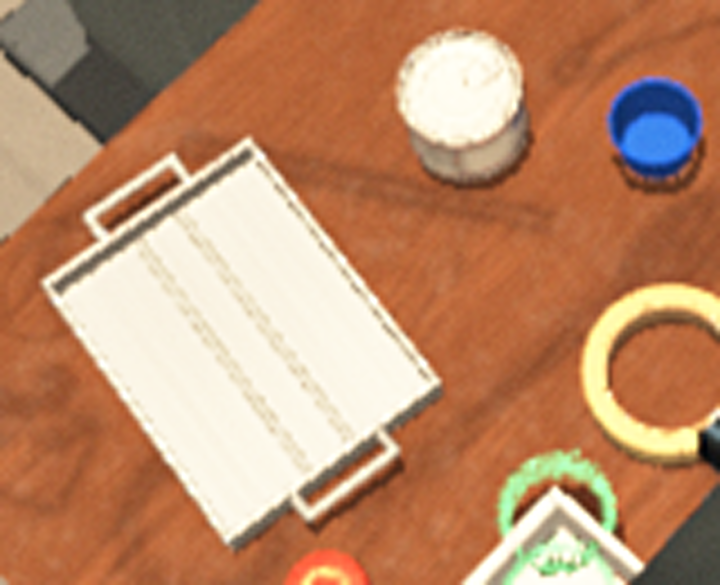

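```bash
cat > m1.py <<'E'
from h import *
t=cam("top");s=cam("scene")
T=lambda u,v:(105+u/3.7,125+v/3.7)
S=lambda u,v:(260+u/4.5,120+v/4.5)
tp={1:(195,155),2:(107,345),3:(234,511),4:(440,486),5:(522,299),'potA':(206,333),'potB':(266,425),'potC':(378,411),
 'roofFL':(50,43),'roofNL':(37,210),'roofFR':(585,72),'roofNR':(577,241)}
sp={1:(452,193),2:(366,55),3:(172,40),4:(58,178),5:(142,333),'potA':(317,122),'potB':(212,113),'potC':(152,180),
 'roofFL':(617,130),'roofNL':(495,38),'roofFR':(263,452),'roofNR':(142,342)}
R={}
for k in tp:
    x,e=tri([ray(t,*T(*tp[k])),ray(s,*S(*sp[k]))]);R[k]=x;print(k,x.round(4),np.round(e,4), onz(t,*T(*tp[k]),.085)[:2].round(4),onz(s,*S(*sp[k]),.085)[:2].round(4))
P=np.array([R[i] for i in range(1,6)])
# disc circle fit
A=np.c_[2*P[:,:2],np.ones(5)];b=(P[:,:2]**2).sum(1);c=np.linalg.lstsq(A,b,rcond=None)[0];print("c",c[:2],np.sqrt(c[2]+c[:2]@c[:2]),np.degrees(np.arctan2(P[:,1]-c[1],P[:,0]-c[0])))
E
python3 m1.py
```

```text
1 [0.6176 0.2869 0.0989] [0.0009 0.0009] [0.6197 0.2892] [0.614  0.2958]
2 [0.5036 0.345  0.08  ] [0.0021 0.0021] [0.5019 0.342 ] [0.5065 0.3438]
3 [0.4012 0.2659 0.0856] [0.0033 0.0033] [0.3991 0.2634] [0.4028 0.2691]
4 [0.4137 0.1404 0.0786] [0.0024 0.0024] [0.4121 0.138 ] [0.418  0.1393]
5 [0.5287 0.0891 0.0796] [0.0028 0.0028] [0.5264 0.0867] [0.5323 0.089 ]
potA [0.5106 0.2853 0.0751] [0.0022 0.0022] [0.5083 0.2814] [0.5154 0.2815]
potB [0.4529 0.2483 0.0708] [0.0019 0.0019] [0.4511 0.2442] [0.4599 0.2422]
potC [0.4604 0.1783 0.0795] [0.0025 0.0025] [0.4586 0.1757] [0.4641 0.1777]
roofFL [0.6787 0.3644 0.1423] [0.0011 0.0011] [0.6921 0.3803] [0.6649 0.404 ]
roofNL [0.5791 0.3717 0.1395] [0.0018 0.0018] [0.5865 0.3864] [0.562  0.4104]
roofFR [0.6562 0.0468 0.1485] [0.0023 0.0023] [0.6691 0.0457] [0.6404 0.0751]
roofNR [0.5561 0.0543 0.1481] [0.004 0.004] [0.5621 0.0522] [0.5364 0.0843]
c [0.51524884 0.21599615] 0.12658132846940712 [  34.69391284   95.17184088  156.35490939 -143.32120466  -83.93694958]
```

```bash
cat >> m1.py <<'E'
for nm,a,b in [('lid',(418,258),(232,303)),('bot',(308,188),(374,283)),('mid',(362,224),(302,296))]:
    print(nm,tri([ray(t,*T(*a)),ray(s,*S(*b))]),onz(t,*T(*a),.057),onz(s,*S(*b),.057))
B=lambda u,v:(280+u/4.4,165+v/4.4)
D=lambda u,v:(125+u/4.5,215+v/4.5)
tr={'farL':((456,93),(440,382)),'farR':((722,133),(235,545)),'nrL':((412,452),(250,143)),'nrR':((682,490),(45,283)),
 'bL1':((556,130),(347,438)),'bL0':((515,448),(190,218)),'bR1':((605,130),(305,465)),'bR0':((568,455),(143,240)),'tin':((227,287),(460,90))}
for k,(a,b) in tr.items():
    x,e=tri([ray(t,*B(*a)),ray(s,*D(*b))]);print(k,x.round(4),np.round(e,4),onz(t,*B(*a),.022 if len(k)>3 and k[0]!='b' else .01)[:2].round(4),onz(s,*D(*b),.022 if k[0]!='b' else .01)[:2].round(4))
E
python3 m1.py | tail -12
```

```text
lid (array([0.5546591 , 0.15187176, 0.06578376]), [0.001119323491226076, 0.0011193234912259382]) [0.5564997  0.15362113 0.057     ] [0.55110995 0.15504419 0.057     ]
bot (array([0.60580484, 0.22705432, 0.04937145]), [0.003159715435377493, 0.0031597154353774715]) [0.60248589 0.22335391 0.057     ] [0.60973166 0.22582963 0.057     ]
mid (array([0.57972064, 0.18995013, 0.05277695]), [0.0004339900509371542, 0.00043399005093715855]) [0.57882291 0.18906565 0.057     ] [0.58126639 0.18823711 0.057     ]
farL [ 0.5785 -0.2451  0.0151] [0.0024 0.0024] [ 0.576  -0.2454] [ 0.5822 -0.2444]
farR [ 0.5554 -0.3921  0.0121] [0.0043 0.0043] [ 0.5515 -0.3921] [ 0.5616 -0.3895]
nrL [ 0.3815 -0.213   0.0122] [0.0032 0.0032] [ 0.3793 -0.2158] [ 0.3881 -0.2125]
nrR [ 0.3585 -0.3581  0.0195] [0.0031 0.0031] [ 0.3561 -0.3636] [ 0.362  -0.3562]
bL1 [ 0.5581 -0.3033  0.0038] [0.002 0.002] [ 0.556  -0.3032] [ 0.5614 -0.3025]
bL0 [ 0.3836 -0.2711  0.0006] [0.0049 0.0049] [ 0.3805 -0.2726] [ 0.3914 -0.269 ]
bR1 [ 0.5553 -0.3301  0.0122] [0.0001 0.0001] [ 0.5556 -0.3307] [ 0.5545 -0.3299]
bR0 [ 0.3781 -0.2995  0.0096] [0.0029 0.0029] [ 0.3762 -0.3017] [ 0.3804 -0.2976]
tin [ 0.4703 -0.1106  0.0506] [0.0018 0.0018] [ 0.4714 -0.1168] [ 0.4604 -0.1017]
```

{"api": "drive_tool", "payload": {
  "rows": [
    [[-0.02, -0.02, 0.0], -5, 0.05],
    [[-0.05, -0.047, 0.0], -12, 0.05],
    [[-0.08, -0.075, 0.0], -19, 0.05],
    [[-0.11, -0.103, 0.01], -26, 0.05],
    [[-0.14, -0.131, 0.02], -33, 0.05],
    [[-0.17, -0.16, 0.03], -40, 0.05],
    [[-0.2, -0.188, 0.04], -46, 0.05],
    [[-0.23, -0.216, 0.05], -52, 0.05],
    [[-0.26, -0.244, 0.06], -57, 0.05],
    [[-0.285, -0.267, 0.07], -60, 0.05],
    [[-0.3, -0.281, 0.075], -62, 0.05],
    [[-0.31, -0.291, 0.08], -62, 0.05],
    [[-0.31, -0.291, 0.08], -62, 0.05]
  ]
}}

```text
clock: 1.65
ee_pos: [0.4144, 0.1395, 0.1676]
eef_rot: [[-0.812, -0.584, -0.001], [-0.584, 0.812, -0.001], [0.001, 0.0, -1.0]]
force: [-0.5, -1.1, -0.4]
opening: 0.0499
```

```bash
python3 - <<'E'
from h import *
s=arm.sense();print(s["clock"],s["ee_pos"],np.degrees(np.arctan2(s["eef_rot"][1,0],s["eef_rot"][0,0])),s["opening"],s["joint_positions"])
c=cam("wrist");cv2.imwrite("pics/w1.png",c["frame"])
print(proj(c,[.413,.1405,.085]),proj(c,[.516,.216,.035]))
E
```

```text
1.65 [0.41436234 0.13945229 0.1676447 ] -144.25777369359625 0.04989668048184683 [ 2.07618332e-01 -2.72431752e-01  2.02034829e+00 -4.52638734e-04
  1.39472312e+00 -1.98691800e+00]
[280.47794223 220.58832369] [280.9348036  324.50703239]
```

View pics/w1.png

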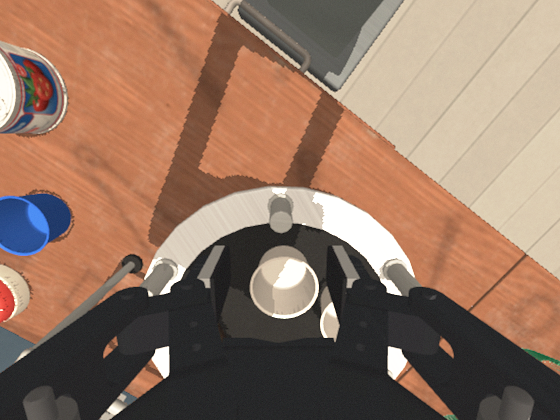

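{"api": "drive_tool", "payload": {
  "rows": [
    [[0, 0, 0.015], 0, 0.05],
    [[0, 0, 0.035], 0, 0.05],
    [[0, 0, 0.055], 0, 0.05],
    [[0, 0, 0.075], 0, 0.05],
    [[0, 0, 0.09], 0, 0.05],
    [[0, 0, 0.1], 0, 0.05],
    [[0, 0, 0.1], 0, 0.04],
    [[0, 0, 0.1], 0, 0.028],
    [[0, 0, 0.1], 0, 0.028],
    [[0, 0, 0.1], 0, 0.028]
  ]
}}

```text
clock: 2.7
ee_pos: [0.4151, 0.1412, 0.0693]
eef_rot: [[-0.81, -0.586, 0.002], [-0.586, 0.81, 0.0], [-0.002, -0.001, -1.0]]
force: [-0.6, 0.4, -0.2]
opening: 0.0277
```

{"api": "drive_tool", "payload": {
  "rows": [
    [[0, 0.001, 0], 0.5, 0.028],
    [[0, 0.003, 0], 1.5, 0.028],
    [[0, 0.007, 0], 3, 0.028],
    [[-0.0005, 0.011, 0], 5, 0.028],
    [[-0.001, 0.0155, 0], 7, 0.028],
    [[-0.0015, 0.02, 0], 9, 0.028],
    [[-0.0025, 0.0245, 0], 11, 0.028],
    [[-0.0035, 0.029, 0], 13, 0.028],
    [[-0.0045, 0.033, 0], 15, 0.028],
    [[-0.006, 0.0385, 0], 17.5, 0.028],
    [[-0.0075, 0.044, 0], 20, 0.028],
    [[-0.0095, 0.049, 0], 22.5, 0.028],
    [[-0.012, 0.054, 0], 25, 0.028],
    [[-0.0145, 0.059, 0], 27.5, 0.028],
    [[-0.017, 0.064, 0], 30, 0.028],
    [[-0.02, 0.069, 0], 32.5, 0.028],
    [[-0.023, 0.0735, 0], 35, 0.028],
    [[-0.0265, 0.078, 0], 37.5, 0.028],
    [[-0.03, 0.0825, 0], 40, 0.028],
    [[-0.0335, 0.0865, 0], 42.5, 0.028]
  ]
}}

```text
clock: 4.7
ee_pos: [0.3907, 0.2311, 0.0684]
eef_rot: [[-0.993, 0.118, 0.0], [0.118, 0.993, 0.0], [-0.0, 0.0, -1.0]]
force: [0.1, -0.1, -0.4]
opening: 0.0283
```

```bash
python3 - <<'E'
from h import *
c=cam("top");cv2.imwrite("pics/t2.png",cv2.resize(c["frame"][110:310,80:330],None,fx=3,fy=3,interpolation=2))
print(arm.sense()["ee_pos"])
E
```

```text
[0.39085229 0.23164407 0.0684885 ]
```

View pics/t2.png

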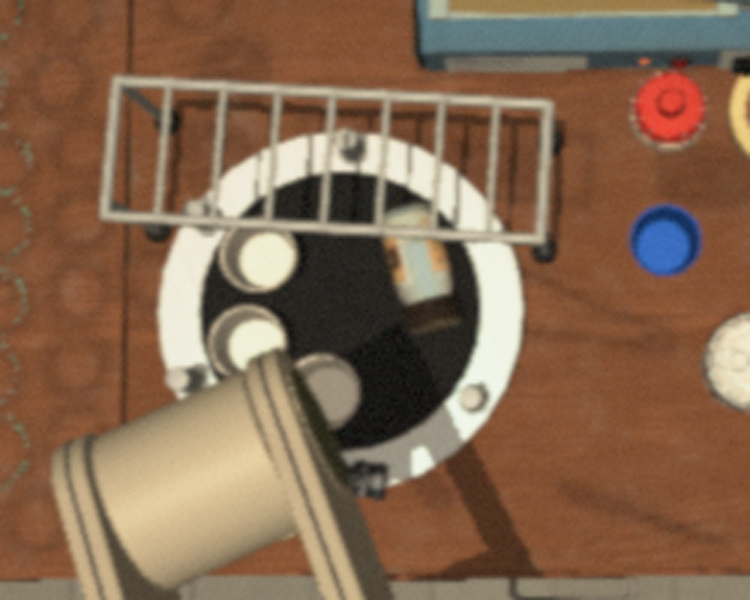

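{"api": "drive_tool", "payload": {
  "rows": [
    [[0, 0.0045, 0], 2, 0.028],
    [[-0.0005, 0.01, 0], 4.5, 0.028],
    [[-0.001, 0.0155, 0], 7, 0.028],
    [[-0.002, 0.021, 0], 9.5, 0.028],
    [[-0.003, 0.0265, 0], 12, 0.028],
    [[-0.0045, 0.033, 0], 15, 0.028],
    [[-0.006, 0.0385, 0], 17.5, 0.028],
    [[-0.0075, 0.044, 0], 20, 0.028],
    [[-0.0095, 0.049, 0], 22.5, 0.028],
    [[-0.012, 0.054, 0], 25, 0.028],
    [[-0.0145, 0.059, 0], 27.5, 0.028],
    [[-0.017, 0.064, 0], 30, 0.028],
    [[-0.02, 0.069, 0], 32.5, 0.028],
    [[-0.023, 0.0735, 0], 35, 0.028],
    [[-0.0265, 0.078, 0], 37.5, 0.028],
    [[-0.03, 0.0825, 0], 40, 0.028],
    [[-0.0335, 0.0865, 0], 42.5, 0.028],
    [[-0.0375, 0.0905, 0], 45, 0.028],
    [[-0.0415, 0.0945, 0], 47.5, 0.028],
    [[-0.0455, 0.098, 0], 50, 0.028]
  ]
}}

```text
clock: 6.75
ee_pos: [0.4473, 0.3229, 0.0683]
eef_rot: [[-0.549, 0.836, -0.0], [0.836, 0.549, -0.0], [0.0, -0.0, -1.0]]
force: [0.6, 0.5, 0.2]
opening: 0.0279
```

{"api": "drive_tool", "payload": {
  "rows": [
    [[0, 0.0055, 0], 2.5, 0.028],
    [[-0.0005, 0.011, 0], 5, 0.028],
    [[-0.001, 0.0165, 0], 7.5, 0.028],
    [[-0.002, 0.021, 0], 9.5, 0.028],
    [[-0.0025, 0.0245, 0], 11, 0.028],
    [[-0.003, 0.0275, 0], 12.5, 0.028],
    [[-0.0035, 0.03, 0], 13.5, 0.028],
    [[-0.004, 0.0315, 0], 14.2, 0.028],
    [[-0.004, 0.032, 0], 14.5, 0.028],
    [[-0.004, 0.032, 0], 14.5, 0.028],
    [[-0.004, 0.032, 0], 14.5, 0.028],
    [[-0.004, 0.032, 0], 14.5, 0.036],
    [[-0.004, 0.032, 0], 14.5, 0.05],
    [[-0.004, 0.032, 0], 14.5, 0.05],
    [[-0.004, 0.032, -0.02], 14.5, 0.05],
    [[-0.004, 0.032, -0.05], 14.5, 0.05],
    [[-0.004, 0.032, -0.075], 14.5, 0.05],
    [[-0.004, 0.032, -0.09], 14.5, 0.05],
    [[-0.004, 0.032, -0.09], 14.5, 0.05]
  ]
}}

```text
clock: 8.65
ee_pos: [0.4777, 0.338, 0.1611]
eef_rot: [[-0.324, 0.946, 0.004], [0.946, 0.324, 0.002], [0.001, 0.005, -1.0]]
force: [0.3, 0.5, -0.3]
opening: 0.0497
```

```bash
python3 - <<'E'
from h import *
s=arm.sense();print(s["clock"],s["ee_pos"],np.degrees(np.arctan2(s["eef_rot"][1,0],s["eef_rot"][0,0])),s["eef_rot"][:2,:2])
c=cam("top");cv2.imwrite("pics/t3.png",cv2.resize(c["frame"][110:310,80:330],None,fx=3,fy=3,interpolation=2))
c=cam("scene");cv2.imwrite("pics/s3.png",cv2.resize(c["frame"][120:250,260:400],None,fx=4.5,fy=4.5,interpolation=2))
E
```

```text
8.65 [0.47768264 0.33799542 0.16112737] 108.88865901950135 [[-0.32373     0.94613993]
 [ 0.94614903  0.32372204]]
```

View pics/t3.png

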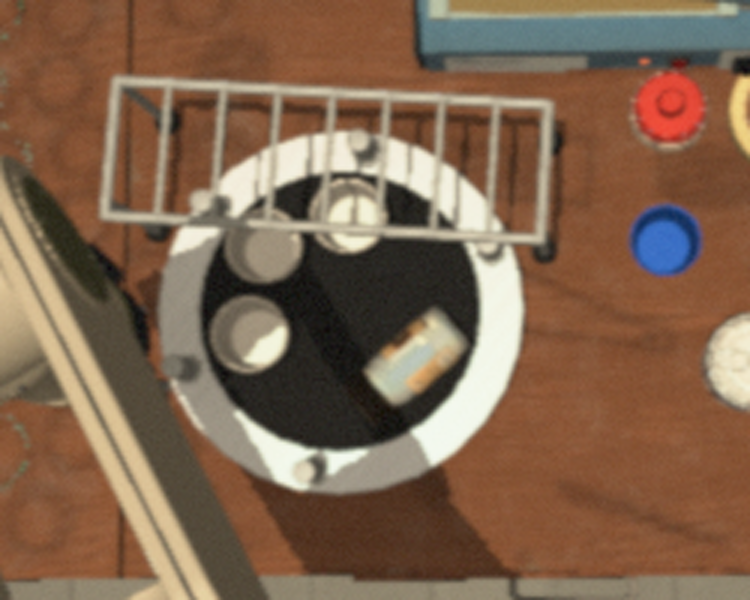

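View pics/s3.png

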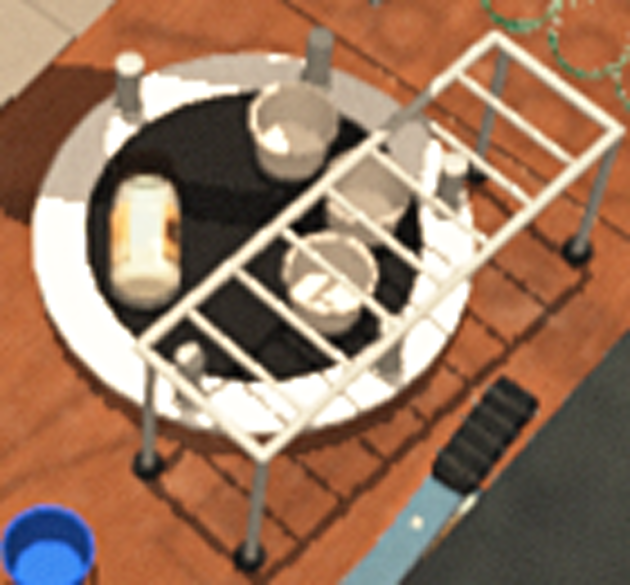

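```bash
python3 - <<'E'
from h import *
s=arm.sense()
c=cam("top");p=onz(c,80+307/3,110+467/3,.085);q=onz(c,80+177/3,110+367/3,.085);print(p,q,[np.degrees(np.arctan2(a[1]-.216,a[0]-.516)) for a in(p,q)])
c=cam("scene");p2=onz(c,260+129/4.5,120+63/4.5,.085);print(p2)
m=(p+p2)/2;print(s["eef_rot"].T@(m-s["ee_pos"]))
E
```

```text
[0.39280951 0.23171162 0.085     ] [0.46959873 0.33004624 0.085     ] [np.float64(172.7317809203859), np.float64(112.13962228834188)]
[0.39352907 0.23651888 0.085     ]
[-0.07051934 -0.11159414  0.07258307]
```

{"api": "drive_tool", "payload": {
  "rows": [
    [[-0.005, -0.008, 0], -5, 0.05],
    [[-0.015, -0.024, 0], -12, 0.05],
    [[-0.025, -0.04, 0], -20, 0.05],
    [[-0.035, -0.057, 0], -28, 0.05],
    [[-0.045, -0.074, 0], -36, 0.05],
    [[-0.055, -0.09, 0], -44, 0.05],
    [[-0.064, -0.105, 0], -52, 0.05],
    [[-0.069, -0.114, 0], -58, 0.05],
    [[-0.07, -0.1155, 0], -62, 0.05],
    [[-0.07, -0.1155, 0.01], -62.5, 0.05],
    [[-0.07, -0.1155, 0.03], -62.5, 0.05],
    [[-0.07, -0.1155, 0.05], -62.5, 0.05],
    [[-0.07, -0.1155, 0.07], -62.5, 0.05],
    [[-0.07, -0.1155, 0.085], -62.5, 0.05],
    [[-0.07, -0.1155, 0.092], -62.5, 0.05],
    [[-0.07, -0.1155, 0.092], -62.5, 0.04],
    [[-0.07, -0.1155, 0.092], -62.5, 0.028],
    [[-0.07, -0.1155, 0.092], -62.5, 0.028]
  ]
}}

```text
clock: 10.65
ee_pos: [0.3902, 0.2338, 0.0671]
eef_rot: [[-0.989, 0.15, 0.001], [0.15, 0.989, 0.001], [-0.001, 0.001, -1.0]]
force: [0.2, 0.2, -0.9]
opening: 0.0276
```

{"api": "drive_tool", "payload": {
  "rows": [
    [[0, 0.001, 0], 0.5, 0.028],
    [[0, 0.003, 0], 1.5, 0.028],
    [[0, 0.007, 0], 3, 0.028],
    [[-0.0005, 0.011, 0], 5, 0.028],
    [[-0.001, 0.0155, 0], 7, 0.028],
    [[-0.0015, 0.02, 0], 9, 0.028],
    [[-0.0025, 0.0245, 0], 11, 0.028],
    [[-0.0035, 0.029, 0], 13, 0.028],
    [[-0.0045, 0.033, 0], 15, 0.028],
    [[-0.006, 0.0385, 0], 17.5, 0.028],
    [[-0.0075, 0.044, 0], 20, 0.028],
    [[-0.0095, 0.049, 0], 22.5, 0.028],
    [[-0.012, 0.054, 0], 25, 0.028],
    [[-0.0145, 0.059, 0], 27.5, 0.028],
    [[-0.017, 0.064, 0], 30, 0.028],
    [[-0.02, 0.069, 0], 32.5, 0.028],
    [[-0.023, 0.0735, 0], 35, 0.028],
    [[-0.0265, 0.078, 0], 37.5, 0.028],
    [[-0.03, 0.0825, 0], 40, 0.028],
    [[-0.0335, 0.0865, 0], 42.5, 0.028]
  ]
}}

```text
clock: 12.65
ee_pos: [0.436, 0.3145, 0.0666]
eef_rot: [[-0.626, 0.78, 0.0], [0.78, 0.626, 0.0], [-0.0, 0.001, -1.0]]
force: [0.5, -0.2, 0.1]
opening: 0.0282
```

{"api": "drive_tool", "payload": {
  "rows": [
    [[0, 0.0055, 0], 2.5, 0.028],
    [[-0.0005, 0.01, 0], 4.5, 0.028],
    [[-0.001, 0.0135, 0], 6, 0.028],
    [[-0.0015, 0.016, 0], 7.2, 0.028],
    [[-0.0015, 0.018, 0], 8, 0.028],
    [[-0.0015, 0.019, 0], 8.5, 0.028],
    [[-0.0015, 0.0195, 0], 8.7, 0.028],
    [[-0.0015, 0.0195, 0], 8.7, 0.028],
    [[-0.0015, 0.0195, 0], 8.7, 0.028],
    [[-0.0015, 0.0195, 0], 8.7, 0.028],
    [[-0.0015, 0.0195, 0], 8.7, 0.036],
    [[-0.0015, 0.0195, 0], 8.7, 0.05],
    [[-0.0015, 0.0195, 0], 8.7, 0.05],
    [[-0.0015, 0.0195, -0.02], 8.7, 0.05],
    [[-0.0015, 0.0195, -0.05], 8.7, 0.06],
    [[-0.0015, 0.0195, -0.08], 8.7, 0.07],
    [[-0.0015, 0.0195, -0.1], 8.7, 0.072],
    [[-0.0015, 0.0195, -0.11], 8.7, 0.072],
    [[-0.0015, 0.0195, -0.11], 8.7, 0.072]
  ]
}}

```text
clock: 14.55
ee_pos: [0.4526, 0.3256, 0.1779]
eef_rot: [[-0.503, 0.864, 0.003], [0.864, 0.503, 0.002], [0.0, 0.003, -1.0]]
force: [0.2, -0.3, 0.1]
opening: 0.0719
```

```bash
python3 - <<'E'
from h import *
s=arm.sense();print(s["clock"],s["ee_pos"],np.degrees(np.arctan2(s["eef_rot"][1,0],s["eef_rot"][0,0])),s["eef_rot"][:2,:2])
c=cam("top");cv2.imwrite("pics/t4.png",cv2.resize(c["frame"][110:310,80:330],None,fx=3,fy=3,interpolation=2))
c=cam("scene");cv2.imwrite("pics/s4.png",cv2.resize(c["frame"][120:250,260:400],None,fx=4.5,fy=4.5,interpolation=2))
E
```

```text
14.55 [0.4526219  0.32558033 0.17787752] 120.18599292983687 [[-0.50280864  0.86439396]
 [ 0.86439775  0.50280637]]
```

View pics/t4.png

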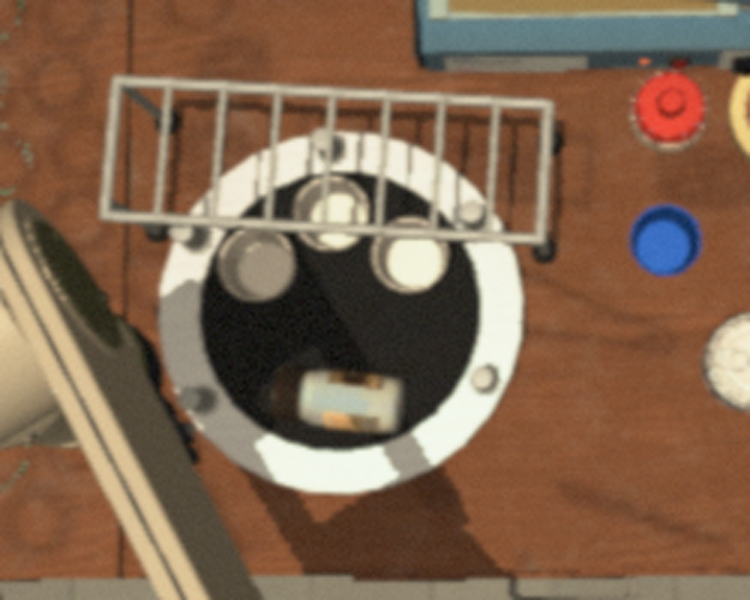

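View pics/s4.png

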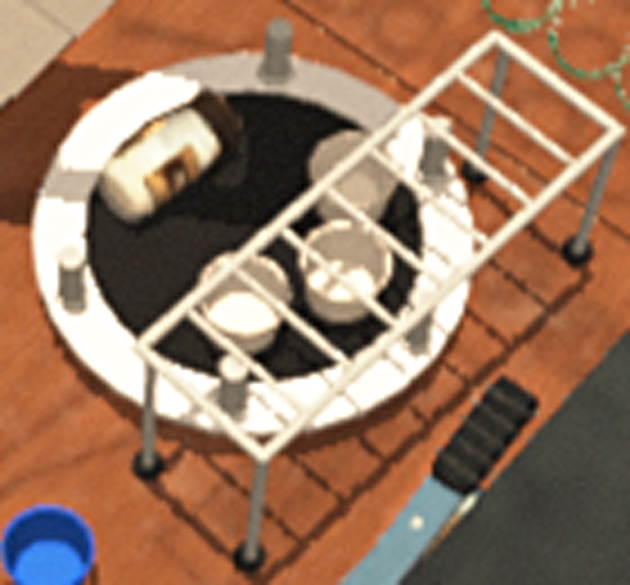

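```bash
cat > m2.py <<'E'
from h import *
s=arm.sense();t=cam("top");c=cam("scene")
T=lambda u,v:(80+u/3,110+v/3)
S=lambda u,v:(260+u/4.5,120+v/4.5)
for n,a,b in[('lid',(271,393),(228,124)),('bot',(404,402),(116,192)),('mid',(338,398),(173,157))]:
    print(n,tri([ray(t,*T(*a)),ray(c,*S(*b))]),onz(t,*T(*a),.057),onz(c,*S(*b),.057))
E
python3 m2.py
```

```text
lid (array([0.45164445, 0.26992577, 0.03289168]), [0.0011932021376981265, 0.0011932021376982074]) [0.44992265 0.26438572 0.057     ] [0.4619407  0.25776617 0.057     ]
bot (array([0.44278802, 0.16305532, 0.0649789 ]), [0.0028014192631634653, 0.0028014192631634675]) [0.44126096 0.16172687 0.057     ] [0.44113589 0.16915891 0.057     ]
mid (array([0.44706454, 0.21573087, 0.04981155]), [0.0025222127301077132, 0.0025222127301077917]) [0.44520105 0.2126896  0.057     ] [0.45144458 0.21414348 0.057     ]
```

{"api": "drive_tool", "payload": {
  "rows": [
    [[-0.01, -0.007, 0], 4, 0.072],
    [[-0.03, -0.02, 0], 11, 0.072],
    [[-0.05, -0.033, 0], 18, 0.072],
    [[-0.07, -0.046, 0], 25, 0.072],
    [[-0.085, -0.055, 0], 31, 0.072],
    [[-0.092, -0.06, 0], 34, 0.072],
    [[-0.092, -0.06, 0], 34, 0.072],
    [[-0.092, -0.06, 0], 34, 0.072]
  ]
}}

```text
clock: 15.55
ee_pos: [0.4458, 0.2153, 0.1754]
eef_rot: [[0.065, 0.998, -0.001], [0.998, -0.065, -0.0], [-0.0, -0.001, -1.0]]
force: [0.1, 0.3, 0.0]
opening: 0.0718
```

```bash
python3 - <<'E'
from h import *
s=arm.sense();print(s["clock"],s["ee_pos"],np.degrees(np.arctan2(s["eef_rot"][1,0],s["eef_rot"][0,0])))
c=cam("wrist");cv2.imwrite("pics/w5.png",c["frame"])
E
```

```text
15.55 [0.44576667 0.21534221 0.17542797] 86.2556971119128
```

View pics/w5.png

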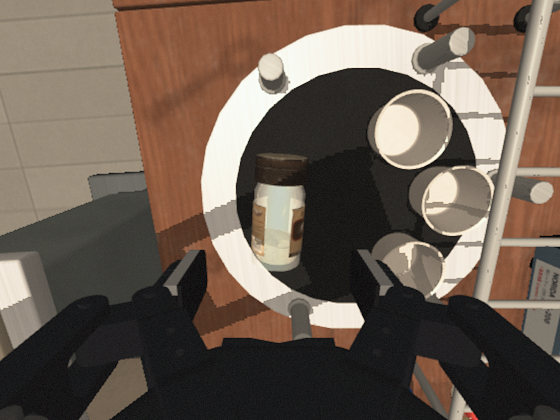

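```bash
cat > m3.py <<'E'
from h import *
w=cam("wrist");t=cam("top");c=cam("scene")
T=lambda u,v:(80+u/3,110+v/3)
S=lambda u,v:(260+u/4.5,120+v/4.5)
for n,p,a,b in[('lid',(282,160),(271,393),(228,124)),('bot',(277,262),(404,402),(116,192)),('mid',(279.5,210),(338,398),(173,157))]:
    print(n,onz(w,*p,.057), tri([ray(w,*p),ray(t,*T(*a)),ray(c,*S(*b))]),tri([ray(w,*p),ray(c,*S(*b))]))
E
python3 m3.py
```

```text
lid [0.4519767  0.25711921 0.057     ] (array([0.45346778, 0.26171516, 0.0486806 ]), [0.0055920316320893565, 0.00528655547199429, 0.004980427465458533]) (array([0.45572639, 0.25886235, 0.05094306]), [0.004385780098593483, 0.004385780098593525])
bot [0.44173507 0.16520099 0.057     ] (array([0.44184345, 0.16506137, 0.05946221]), [0.001183143767481504, 0.0036338074453389924, 0.0027322856105202195]) (array([0.44227619, 0.16721495, 0.06080914]), [0.0004455038397255346, 0.000445503839725325])
mid [0.44715674 0.21424485 0.057     ] (array([0.44745509, 0.21421395, 0.0532738 ]), [0.0010180155176538225, 0.0023209802995944164, 0.0030817352689359663]) (array([0.4487959 , 0.21455118, 0.05483477]), [0.0018773666715613544, 0.0018773666715612824])
```

{"api": "drive_tool", "payload": {
  "rows": [
    [[0, 0, 0.015], 1, 0.072],
    [[-0.001, 0.0015, 0.04], 2.6, 0.072],
    [[-0.001, 0.0015, 0.065], 2.6, 0.072],
    [[-0.001, 0.0015, 0.09], 2.6, 0.072],
    [[-0.001, 0.0015, 0.108], 2.6, 0.072],
    [[-0.001, 0.0015, 0.118], 2.6, 0.072],
    [[-0.001, 0.0015, 0.122], 2.6, 0.072],
    [[-0.001, 0.0015, 0.122], 2.6, 0.072],
    [[-0.001, 0.0015, 0.122], 2.6, 0.06],
    [[-0.001, 0.0015, 0.122], 2.6, 0.055],
    [[-0.001, 0.0015, 0.122], 2.6, 0.05],
    [[-0.001, 0.0015, 0.122], 2.6, 0.046],
    [[-0.001, 0.0015, 0.122], 2.6, 0.042],
    [[-0.001, 0.0015, 0.122], 2.6, 0.038],
    [[-0.001, 0.0015, 0.122], 2.6, 0.034],
    [[-0.001, 0.0015, 0.122], 2.6, 0.034],
    [[-0.001, 0.0015, 0.122], 2.6, 0.034]
  ],
  "squeeze": 35
}}

```text
clock: 17.45
ee_pos: [0.4477, 0.2144, 0.0547]
eef_rot: [[0.112, 0.994, 0.0], [0.994, -0.112, 0.0], [0.0, 0.0, -1.0]]
force: [-2.4, -0.8, 5.8]
opening: 0.0409
```

```bash
python3 - <<'E'
from h import *
s=arm.sense();print(s["clock"],s["ee_pos"],s["opening"],s["force"])
c=cam("wrist");cv2.imwrite("pics/w6.png",c["frame"])
E
```

```text
17.45 [0.44768595 0.21442001 0.05472019] 0.040909407459801345 [-2.39916434 -0.75472701  5.78823753]
```

View pics/w6.png

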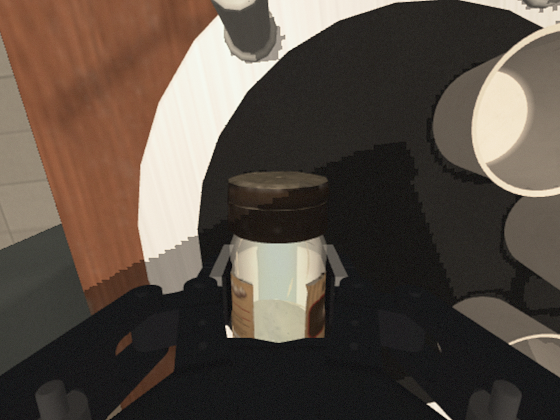

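{"api": "drive_tool", "payload": {
  "rows": [
    [[0, 0, -0.002], 0, 0.034],
    [[0, 0, -0.006], 0, 0.034],
    [[0, 0, -0.012], 0, 0.034],
    [[0, 0, -0.02], 0, 0.034],
    [[0, 0, -0.03], 0, 0.034],
    [[0, 0, -0.042], 0, 0.034],
    [[0, 0, -0.054], 0, 0.034],
    [[0, 0, -0.068], 0, 0.034],
    [[0, 0, -0.082], 0, 0.034],
    [[0, 0, -0.096], 0, 0.034],
    [[0, 0, -0.11], 0, 0.034],
    [[0, 0, -0.122], 0, 0.034],
    [[0, 0, -0.132], 0, 0.034],
    [[0, 0, -0.139], 0, 0.034],
    [[0, 0, -0.143], 0, 0.034],
    [[0, 0, -0.145], 0, 0.034],
    [[0, 0, -0.145], 0, 0.034]
  ]
}}

```text
clock: 19.2
ee_pos: [0.4475, 0.2142, 0.1991]
eef_rot: [[0.112, 0.994, -0.0], [0.994, -0.112, -0.0], [-0.0, -0.0, -1.0]]
force: [-0.2, -0.3, -1.6]
opening: 0.0409
```

```bash
python3 - <<'E'
from h import *
s=arm.sense();print(s["clock"],s["ee_pos"],s["opening"],s["force"],s["torque"])
c=cam("wrist");cv2.imwrite("pics/w7.png",c["frame"])
c=cam("scene");cv2.imwrite("pics/s7.png",c["frame"])
print(s["eef_rot"].T@(np.array([.468,-.302,.2])-s["ee_pos"]),np.degrees(np.arctan2(s["eef_rot"][1,0],s["eef_rot"][0,0])))
E
```

```text
19.2 [0.44749819 0.21424876 0.19914063] 0.040949842421007056 [-0.23266969 -0.30572305 -1.55441232] [-0.01813677  0.05241851  0.00428983]
[-0.51072601  0.07805215 -0.00080764] 83.58511677732069
```

View pics/w7.png

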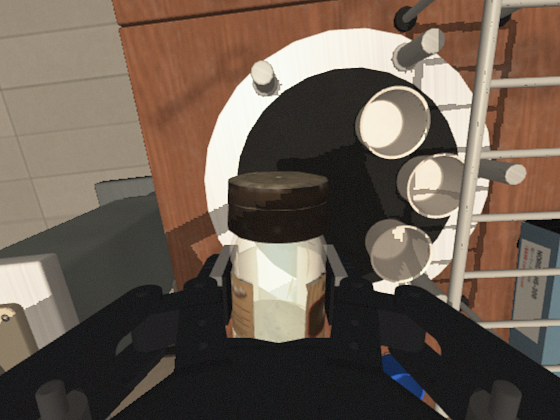

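View pics/s7.png

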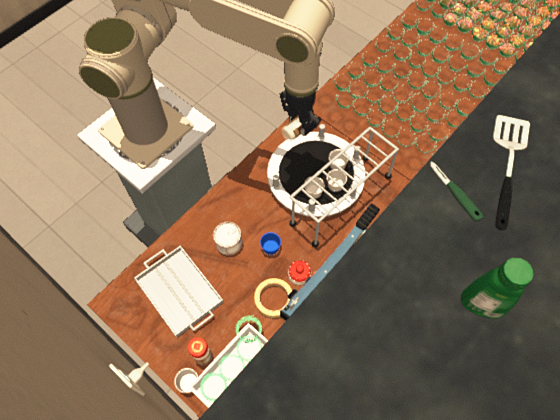

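{"api": "drive_tool", "payload": {
  "rows": [
    [[-0.005, 0.001, 0], 1, 0.034],
    [[-0.015, 0.002, 0], 3, 0.034],
    [[-0.031, 0.005, 0], 5.5, 0.034],
    [[-0.051, 0.008, 0], 9, 0.034],
    [[-0.074, 0.011, 0], 13.5, 0.034],
    [[-0.1, 0.015, 0], 18, 0.034],
    [[-0.128, 0.0195, 0], 23, 0.034],
    [[-0.156, 0.024, 0], 28.5, 0.034],
    [[-0.184, 0.028, 0], 33.5, 0.034],
    [[-0.212, 0.0325, 0], 38.5, 0.034],
    [[-0.24, 0.037, 0], 43.5, 0.034],
    [[-0.268, 0.041, 0], 49, 0.034],
    [[-0.296, 0.045, 0], 54, 0.034],
    [[-0.327, 0.05, 0], 59.5, 0.034],
    [[-0.358, 0.055, 0], 65, 0.034],
    [[-0.388, 0.059, 0], 70.5, 0.034],
    [[-0.419, 0.064, 0], 76, 0.034],
    [[-0.448, 0.0685, 0], 81.5, 0.034],
    [[-0.474, 0.0725, 0], 86.5, 0.034],
    [[-0.492, 0.0755, 0], 90, 0.034]
  ]
}}

```text
clock: 21.3
ee_pos: [0.4666, -0.2854, 0.199]
eef_rot: [[0.993, -0.119, -0.001], [-0.119, -0.993, -0.0], [-0.001, 0.0, -1.0]]
force: [0.9, -0.4, -1.1]
opening: 0.0412
```

{"api": "drive_tool", "payload": {
  "rows": [
    [[-0.0015, -0.011, 0], 1.5, 0.034],
    [[-0.0025, -0.017, 0], 2.5, 0.034],
    [[-0.003, -0.019, 0], 3, 0.034],
    [[-0.003, -0.019, 0], 3, 0.034],
    [[-0.003, -0.019, 0], 3, 0.034]
  ]
}}

```text
clock: 21.8
ee_pos: [0.4668, -0.2637, 0.1994]
eef_rot: [[0.987, -0.163, 0.0], [-0.163, -0.987, -0.0], [0.0, 0.0, -1.0]]
force: [-0.1, -0.2, -1.2]
opening: 0.0411
```

```bash
python3 - <<'E'
from h import *
s=arm.sense();print(s["clock"],s["ee_pos"],s["opening"],s["force"],np.degrees(np.arctan2(s["eef_rot"][1,0],s["eef_rot"][0,0])))
c=cam("wrist");cv2.imwrite("pics/w8.png",c["frame"])
np.savez("w8.npz",**{k:c[k] for k in("eye","attitude","cx","cy","f")})
E
```

```text
21.8 [ 0.46677408 -0.26371459  0.19942268] 0.04114740107885975 [-0.08045768 -0.23175046 -1.17419871] -9.36483658273179
```

View pics/w8.png

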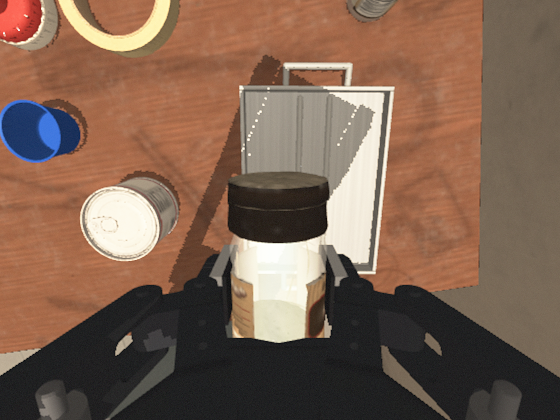

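```bash
python3 - <<'E'
import cv2
a=cv2.imread("pics/w8.png");cv2.imwrite("pics/w8z.png",cv2.resize(a[55:185,225:405],None,fx=4.4,fy=4.4,interpolation=2))
E
```

```text
(no output)
```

View pics/w8z.png

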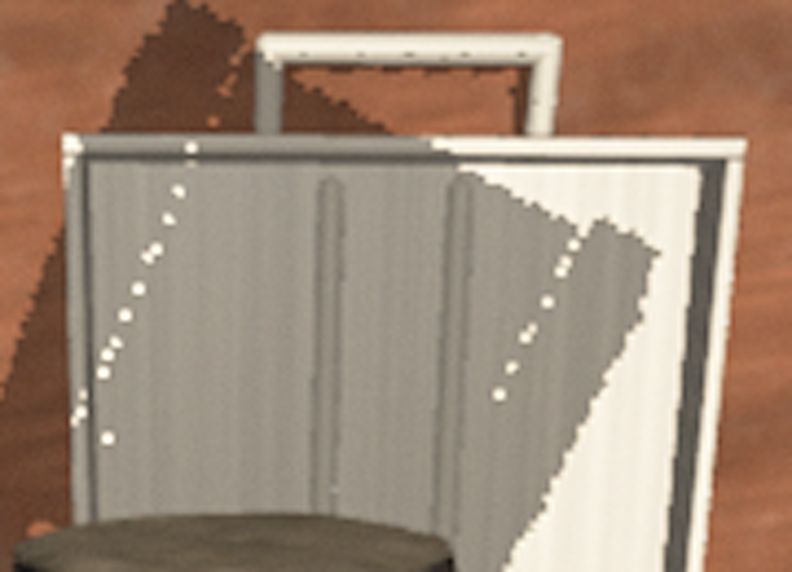

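```bash
cat > m4.py <<'E'
from h import *
w=dict(np.load("w8.npz"));t=cam("top");c=cam("scene")
W=lambda u,v:(225+u/4.4,55+v/4.4)
B=lambda u,v:(280+u/4.4,165+v/4.4)
D=lambda u,v:(125+u/4.5,215+v/4.5)
a=[onz(w,*W(*p),.009) for p in[(330,182),(324,515),(461,180),(445,540)]]
print(np.round(a,4))
for i,j in((0,1),(2,3)):
    d=a[i]-a[j];print("bar ang",np.degrees(np.arctan2(d[1],d[0])))
print("rim",onz(w,*W(63,137),.022),onz(w,*W(745,142),.022))
print(tri([ray(w,*W(63,137)),ray(t,*B(456,93)),ray(c,*D(440,382))]),tri([ray(w,*W(745,142)),ray(t,*B(722,133)),ray(c,*D(235,545))]))
print("bars far", tri([ray(w,*W(330,190)),ray(c,*D(347,438))]),tri([ray(w,*W(461,190)),ray(c,*D(305,465))]))
s=arm.sense();R=s["eef_rot"]
m=(a[0]+a[2])/2; yaw=np.radians(-9.2)
ex=np.array([np.cos(yaw),np.sin(yaw),0]);g=m-ex*.090
print("groove centre",g,R.T@(g-s["ee_pos"]))
E
python3 m4.py
```

```text
[[ 0.561  -0.3021  0.009 ]
 [ 0.4849 -0.2895  0.009 ]
 [ 0.5565 -0.332   0.009 ]
 [ 0.4739 -0.3183  0.009 ]]
bar ang -9.35112342250661
bar ang -9.441609737520734
rim [ 0.57854042 -0.24438604  0.022     ] [ 0.55309821 -0.39218892  0.022     ]
(array([ 0.5788559 , -0.24464235,  0.01645852]), [0.0009510953392827427, 0.002897158232098498, 0.002021889713630357]) (array([ 0.55491835, -0.39292001,  0.01407118]), [0.0025494188571862112, 0.0031473917733013477, 0.005577095228010925])
bars far (array([ 0.55969176, -0.30205014,  0.00470814]), [0.00015057773035237425, 0.00015057773035230952]) (array([ 0.55455417, -0.33066016,  0.0115888 ]), [0.000730208940743462, 0.0007302089407433648])
groove centre [ 0.46988507 -0.30263695  0.009     ] [0.00927159 0.03771471 0.1904029 ]
```

{"api": "drive_tool", "payload": {
  "rows": [
    [[0, 0.006, 0], 0, 0.034],
    [[0.001, 0.018, 0], 0, 0.034],
    [[0.002, 0.03, 0.003], 0, 0.034],
    [[0.002, 0.036, 0.01], 0, 0.034],
    [[0.002, 0.0375, 0.02], 0, 0.034],
    [[0.002, 0.0375, 0.032], 0, 0.034],
    [[0.002, 0.0375, 0.046], 0, 0.034],
    [[0.002, 0.0375, 0.06], 0, 0.034],
    [[0.002, 0.0375, 0.074], 0, 0.034],
    [[0.002, 0.0375, 0.088], 0, 0.034],
    [[0.002, 0.0375, 0.102], 0, 0.034],
    [[0.002, 0.0375, 0.114], 0, 0.034],
    [[0.002, 0.0375, 0.124], 0, 0.034],
    [[0.002, 0.0375, 0.132], 0, 0.034],
    [[0.002, 0.0375, 0.138], 0, 0.034],
    [[0.002, 0.0375, 0.14], 0, 0.034],
    [[0.002, 0.0375, 0.14], 0, 0.034],
    [[0.002, 0.0375, 0.14], 0, 0.034]
  ]
}}

```text
clock: 23.75
ee_pos: [0.463, -0.3015, 0.0599]
eef_rot: [[0.987, -0.164, 0.001], [-0.164, -0.987, -0.001], [0.001, 0.0, -1.0]]
force: [0.8, 0.2, -1.5]
opening: 0.0412
```

```bash
python3 - <<'E'
from h import *
s=arm.sense();print(s["clock"],s["ee_pos"],s["opening"],s["force"],np.degrees(np.arctan2(s["eef_rot"][1,0],s["eef_rot"][0,0])))
c=cam("wrist");cv2.imwrite("pics/w9.png",c["frame"])
a=np.array([[.5587,-.3171,.009],[.561,-.3021,.009],[.5565,-.332,.009]])
print([proj(c,p).round(1) for p in a])
E
```

```text
23.75 [ 0.46297722 -0.30145831  0.05985267] 0.041208374319960744 [ 0.76835728  0.19944237 -1.54208494] -9.4162262073393
[array([277.4,  73.1]), array([250.2,  73.4]), array([304.3,  72.5])]
```

View pics/w9.png

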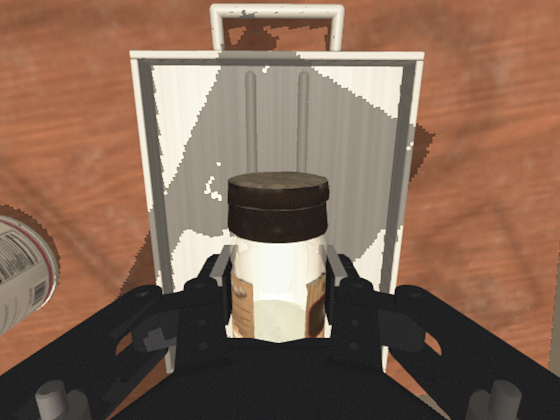

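{"api": "drive_tool", "payload": {
  "rows": [
    [[0, 0, 0.004], 0, 0.034],
    [[0, 0, 0.009], 0, 0.034],
    [[0, 0, 0.014], 0, 0.034],
    [[0, 0, 0.019], 0, 0.034],
    [[0, 0, 0.023], 0, 0.034],
    [[0, 0, 0.026], 0, 0.034],
    [[0, 0, 0.028], 0, 0.034],
    [[0, 0, 0.029], 0, 0.034],
    [[0, 0, 0.03], 0, 0.034],
    [[0, 0, 0.03], 0, 0.034],
    [[0, 0, 0.03], 0, 0.034]
  ]
}}

```text
clock: 24.9
ee_pos: [0.4627, -0.3013, 0.0295]
eef_rot: [[0.987, -0.164, 0.0], [-0.164, -0.987, -0.0], [0.0, 0.0, -1.0]]
force: [0.0, 0.8, -2.0]
opening: 0.0412
```

{"api": "drive_tool", "payload": {
  "rows": [
    [[0, 0, 0.001], 0, 0.034],
    [[0, 0, 0.002], 0, 0.034],
    [[0, 0, 0.003], 0, 0.034],
    [[0, 0, 0.003], 0, 0.034]
  ]
}}

```text
clock: 25.3
ee_pos: [0.4625, -0.3011, 0.0261]
eef_rot: [[0.987, -0.164, -0.0], [-0.164, -0.987, 0.0], [-0.0, -0.0, -1.0]]
force: [-0.8, -0.7, -1.6]
opening: 0.0416
```

{"api": "drive_tool", "payload": {
  "rows": [
    [[0, 0, 0.0005], 0, 0.034],
    [[0, 0, 0.001], 0, 0.034],
    [[0, 0, 0.0015], 0, 0.034],
    [[0, 0, 0.0015], 0, 0.034]
  ]
}}

```text
clock: 25.7
ee_pos: [0.4628, -0.3012, 0.0255]
eef_rot: [[0.987, -0.164, 0.0], [-0.164, -0.987, -0.0], [0.0, 0.0, -1.0]]
force: [-1.8, 2.5, 6.1]
opening: 0.0409
```

{"api": "drive_tool", "payload": {
  "rows": [
    [[0, 0, 0.0005], 0, 0.034],
    [[0, 0, 0.001], 0, 0.034],
    [[0, 0, 0.001], 0, 0.034]
  ]
}}

```text
clock: 26.0
ee_pos: [0.4628, -0.3013, 0.0254]
eef_rot: [[0.987, -0.164, -0.0], [-0.164, -0.987, -0.0], [0.0, 0.0, -1.0]]
force: [-6.6, 6.3, 16.3]
opening: 0.0415
```

{"api": "drive_tool", "payload": {
  "rows": [
    [[0, 0, -0.001], 0, 0.034],
    [[0, 0, -0.0015], 0, 0.04],
    [[0, 0, -0.0015], 0, 0.042],
    [[0, 0, -0.0015], 0, 0.044],
    [[0, 0, -0.0015], 0, 0.047],
    [[0, 0, -0.0015], 0, 0.051],
    [[0, 0, -0.0015], 0, 0.056],
    [[0, 0, -0.0015], 0, 0.062],
    [[0, 0, -0.0015], 0, 0.066],
    [[0, 0, -0.0015], 0, 0.066],
    [[0, 0, -0.01], 0, 0.066],
    [[0, 0, -0.025], 0, 0.066],
    [[0, 0, -0.045], 0, 0.066],
    [[0, 0, -0.07], 0, 0.066],
    [[0, 0, -0.1], 0, 0.066],
    [[0, 0, -0.13], 0, 0.066],
    [[0, 0, -0.15], 0, 0.066],
    [[0, 0, -0.16], 0, 0.066],
    [[0, 0, -0.16], 0, 0.066]
  ]
}}

```text
clock: 27.9
ee_pos: [0.4636, -0.302, 0.1865]
eef_rot: [[0.987, -0.164, 0.003], [-0.164, -0.987, -0.003], [0.004, 0.002, -1.0]]
force: [0.0, 0.0, 0.7]
opening: 0.0659
```

```bash
python3 - <<'E'
from h import *
s=arm.sense();print(s["clock"],s["ee_pos"],s["opening"],s["force"])
c=cam("wrist");cv2.imwrite("pics/w10.png",c["frame"])
c=cam("scene");cv2.imwrite("pics/s10.png",c["frame"])
cv2.imwrite("pics/t10.png",cam("top")["frame"])
E
```

```text
27.9 [ 0.46360918 -0.3019731   0.18648042] 0.06592105625527757 [0.03731135 0.02725285 0.70092733]
```

View pics/w10.png

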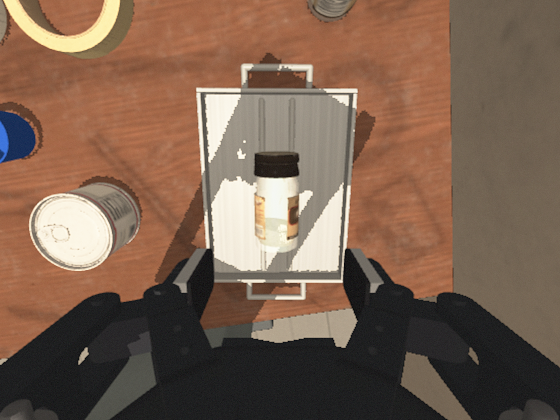

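View pics/s10.png

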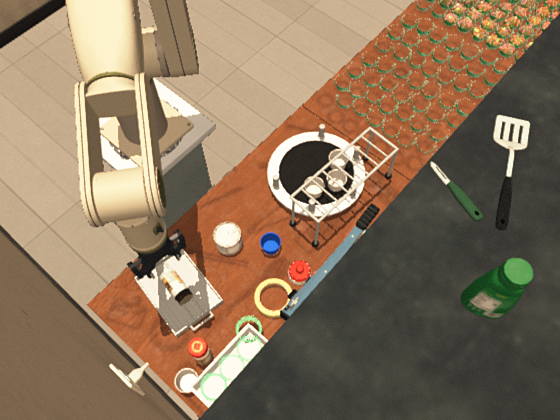

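View pics/t10.png

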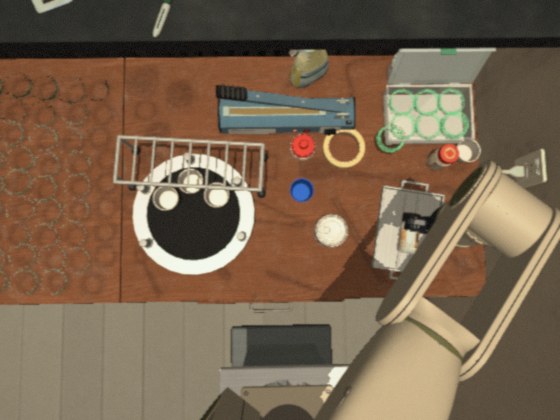

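{"api": "drive_tool", "payload": {
  "rows": [
    [[0, 0, -0.01], 0, 0.066],
    [[0, 0, -0.02], 0, 0.066],
    [[0, 0, -0.02], 0, 0.066],
    [[0, 0, -0.02], 0, 0.066],
    [[0, 0, -0.02], 0, 0.066]
  ]
}}

```text
clock: 28.55
ee_pos: [0.4625, -0.3011, 0.2036]
eef_rot: [[0.987, -0.164, -0.0], [-0.164, -0.987, 0.0], [-0.0, -0.0, -1.0]]
force: [-0.2, 0.6, -0.2]
opening: 0.066
```

```bash
python3 - <<'E'
from h import *
c=cam("wrist")
# jar lid end and bottom end on axis height
for u,v in[(277,158),(277,245)]: pass
cv2.imwrite("pics/w11.png",c["frame"]);s=arm.sense();print(s["clock"],s["force"],s["dq"].round(3))
print(proj(c,[.469,-.3025,.026]),proj(c,[.561,-.302,.009]),proj(c,[.5565,-.332,.009]))
E
```

```text
28.6 [-0.43982559  0.46902057 -0.36057773] [0.    0.    0.003 0.    0.001 0.001]
[278.23752415 188.31200264] [263.1703185   98.69869716] [292.56643331  98.20874778]
```

View pics/w11.png

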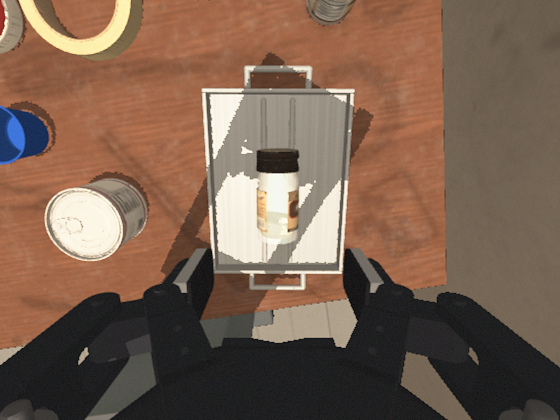

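Jar lies between the bars (x≈278 between bars at 263 and 292), at rest.

```bash
python3 -c "
from station import arm
print(arm.sign_off())"
```

```text
the job is handed in; nothing more can be done
None
```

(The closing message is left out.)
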